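# Set a steriliser dial to off and thread the toothbrush out from under the shelf

## Task

The bamboo toothbrush has slipped under the clear acrylic shelf of the low white steriliser cabinet. First turn the cabinet's dial so that its pointer stands at the round dot on its scale (off), and leave it there; then take the toothbrush out through the cut-out in the shelf, one end first and tilted because the cut-out is shorter than the brush, without prying hard against the cabinet. Finish while still holding the brush in the gripper, at rest with all of it at least 5 cm above the shelf, and leave the pill bottle, soap dish, lens case and eyelash curler where they are.

Things in the scene. Friction and masses are not known exactly. Their poses are not given: they have to be found in the camera images.
- cabinet: Fixed low white cabinet. Origin on the counter, under the centre of the cut-out; spans x -165..165, y -88..210, z 0..64 mm. Hollow at x -157..157, y -80..80, with its floor at z 10. Roof: fixed clear acrylic shelf, underside z 58, top z 64, with a cut-out (see opening), the only way in. At y 88..210 a solid white deck, top at z 64, carries the dial.
- opening (a point): Centre of the rectangular cut-out, level with the shelf's top (64 mm above the counter). It measures 130 mm along the cabinet's x by 124 mm along its y, edged by a thin flush steel trim. A fully open gripper (114 mm over its fingers) has hardly any room across it in y; open it only to 30 to 35 mm.
- dial (a joint): Steel dial on the deck; value in rad, growing clockwise seen from above: at 0 its pointer looks along the cabinet's -x, at 1.571 along its +y. Stops at 0 and 4.19; stays where left (friction 0.03 N m). Scale on the deck: ticks every 30 degrees from 0 to 240; in place of the tick at 120 degrees (2.094 rad) stands the round dot, 13 mm across: off. Within 0.15 rad counts.
- dial_grip (a point): On the dial's vertical axis (x -40, y 148 mm in the cabinet's frame), 90 mm above the counter. The dial is a disc 52 mm across, 8 mm thick, with a bar grip 46 mm long and 12 mm wide on it, z 72..98 mm above the counter; a black line on the bar's top marks its pointer end.
- brush: Loose bamboo toothbrush, 190 mm long, about 22 g, on its back on the compartment's floor, roughly along the cabinet's x, head to +x, both ends under the shelf. Origin: middle of its underside; x along it to the head, z up to the bristles. Handle 14 mm wide, 10 high at x -95..45; neck 8 wide at x 45..65; head 14 wide at x 65..95, bristles up to z 19.
- brush_head (a point): Tip of the brush at its head end, (95, 0, 5) mm in the brush's frame.
- brush_tail (a point): Tip of the brush at its handle end, (-95, 0, 5) mm in the brush's frame.
- pill_bottle: Closed navy pill bottle, 48 mm across, 75 mm high, on the counter; origin at the centre of its underside. Leave alone.
- soap_dish: Round glass soap dish, 100 mm across, 28 mm high, on the counter; origin at the centre of its underside. Leave alone.
- lens_case: White contact lens case, 34 x 66 x 15 mm, on the cabinet's deck beyond the dial; origin at the centre of its underside. Leave alone.
- curler: Stainless eyelash curler, about 100 x 65 x 15 mm, lying on the counter; origin at the middle of its underside. Leave alone.
There are look-alikes about, which are no part of the job. There is more than one size of the brush; the one meant has the size given above.

How it is judged:
On the way, in this order (a step that is already met when the one before it is completed fails the run):
1. the dial stands at the dot, within 0.15 rad, and is at rest (value of joint dial between 1.944 and 2.244 rad and velocity of joint dial between -0.05 and 0.05 rad/s), for 0.3 s.
2. the brush is tilted through the cut-out: one end above the shelf, the other still below it (((height (world z) of brush_head above 0.069 m and height (world z) of brush_tail below 0.058 m) or (height (world z) of brush_tail above 0.069 m and height (world z) of brush_head below 0.058 m))), for 0.05 s.
At the end, for the whole second after the job is handed in: The brush is held in the fingers, at rest, both its ends more than 48 mm above the shelf's top (112 mm above the counter) and touching neither the cabinet nor the other things; the dial stands within 0.15 rad of the dot (2.094 rad) (height (world z) of each of brush_head, brush_tail above 0.112 m and contact force between the fingers and brush above 1 N and contact force between brush and cabinet below 0.1 N and contact force between brush and pill_bottle below 0.1 N and contact force between brush and soap_dish below 0.1 N and contact force between brush and lens_case below 0.1 N and contact force between brush and curler below 0.1 N and linear speed of brush below 0.05 m/s and value of joint dial between 1.944 and 2.244 rad); the arm keeps its last pose, push and grip.
It fails at once if the pill bottle is moved more than 20 mm (distance of pill_bottle from where it was at the start of the episode above 0.02 m).
It fails at once if the soap dish is moved more than 20 mm (distance of soap_dish from where it was at the start of the episode above 0.02 m).
It fails at once if the lens case is moved more than 20 mm (distance of lens_case from where it was at the start of the episode above 0.02 m).
It fails at once if the curler is moved more than 20 mm (distance of curler from where it was at the start of the episode above 0.02 m).
It fails at once if the brush is pried against the cabinet with more than 40 N (contact force between brush and cabinet above 40 N).
It also fails if it takes over 58 s, if anything falls off the work surface, if the arm or the gripper's body presses on something with over 40 N, if the wrist force passes 120 N, or if a joint passes its speed limit or range.

## Robot

A 6-joint arm with a two-finger parallel gripper is mounted at the origin on the work surface. World frame = base frame: x ahead of the robot, y to its left, z up, the work surface at z = 0. Lengths are in m, angles in rad, forces in N, time in s.
With the tool pointing down it reaches from about 0.325 to 0.9 m from the base axis. Payload 3.5 kg.
Tool frame: the origin (TCP) lies midway between the tips of the shut fingers; the grasp point (between the pads) lies 19 mm behind it; z points along the fingers, y is the line along which they close (so a half turn about z gives the same grasp; the last joint's range is limited). The gripper opens to 85 mm and grips with 20 to 120 N. Pads are 22 mm wide; open, the fingers measure 114 mm over their backs; the gripper's body (76 mm by 85 mm) begins 54 mm behind the grasp point. The pads swing forward as they close: fully open they stand 13 mm farther back than shut.
Start: joints at [1.174, 0.276, -0.026, 1.268, 0, 1.467], TCP at [0.181, 0.598, 0.231] pointing down, gripper open.
Joint ranges: [-3.12, 3.12], [-0.85, 1.88], [-1.08, 1.24], [-1.95, 2.15], [-1.57, 1.53], [-3.14, 3.14]. Speed limits (rad/s): [2.57, 2.57, 3.14, 3.14, 3.14, 3.14].

## Interface

Orientations are given as a rotation vector (axis times angle).
In Python, from cell import robot, capture, camera_model, order gives the robot as it stands. The module is installed in compiled form; this text tells all that it offers.
- The arm moves only by the tool move_tool, called after "Emit:" as name([rows], argument=value, ...), one row to a line, values as JSON. Schema: {"type":"object","properties":{"motion":{"type":"array","items":{"type":"array","items":{"type":"number"},"minItems":7,"maxItems":7},"minItems":1,"maxItems":5},"grip_force":{"type":"number"},"only":{"type":"string"},"quiet":{"type":"boolean"},"lines":{"type":"string"}},"required":["motion"],"additionalProperties":false}. motion is a list of rows, 1 to 5 of them, each of 7 numbers: a rotation vector rx, ry, rz in rad, then dx, dy, dz in m, then the finger opening in m; each row is the pose to reach, as a shift and turn from the pose commanded when the call began, along the tool's axes at that moment; what a row does not reach only later rows make up. A row lasts 1/10 s, in which the tool goes at most 0.05 m and 0.15 rad, less where a joint would pass 70% of its speed; a pose out of reach is approached as far as the arm can. The fingers move at their own pace and stop on an object; grip_force is the grip in N (left out, the last holds). Time passes only in rows, so rows that do not move let the fingers close. The tool returns the time, the measured TCP pose, the force, the opening and the grip force at its end. only (a regular expression) keeps the lines of the reply that match it, lines (a string "A,B") keeps lines A to B, and quiet returns only ok. Input that does not fit is refused with a message, and nothing moves.
- robot.get_obs(): the state, without advancing time (a new reading comes with each control period).
- capture(name): name is "scene" or "top" or "wrist"; returns the picture (480x640x3 uint8, red, green, blue); there is no depth.
- camera_model(name): a dict with "camera_matrix" (3x3 intrinsics, pixels), "R" (3x3) and "t" (3): a world point X has camera coordinates R X + t. Camera axes: x right, y down, z forward; pixel columns grow to the right and rows downward; lengths in m; the calibration is good to about 2 mm. A picture is of the moment at which its call begins: read the wrist's pose just before it. camera_model takes no time and is no camera call; for the wrist camera it gives the pose at the moment of the call.
- order.sign_off(): hands the job in; it is judged then, once.
The state is a dict: "time": time; "q": joint angles; "qvel": joint speeds; "joint_efforts": joint torques, N m; "tool_pos": TCP position; "tcp_rot": TCP orientation; "contact_force": force on the tool from outside, world axes, zero at the start; "ft_torque": the same for the moment, N m; "opening": finger opening in m; "gripper_force": force on a finger pad.
Only numpy, scipy, OpenCV 4.12 (cv2) and the standard library are available. Lean on these libraries where they do the work, as an engineer would, in place of code of your own. Each camera call takes 0.05 s, during which the arm holds its last target. There are 200 camera calls.

## Working session

There is one attempt and no reset: what is moved stays moved. The work goes in short steps, Python scripts to look and compute and a tool call to move; the robot and the scene stay as the last step left them, time stands still between calls to the robot, and variables do not carry over. Pictures are saved under pics/ and viewed, at most 10 in all, crops included, and the job is handed in when it is done.

```bash
mkdir -p pics; python3 - <<'E'
from cell import robot,capture,camera_model
import cv2,numpy as np
o=robot.get_obs();print(o['time'],o['tool_pos'],o['tcp_rot'],o['opening'])
for n in("top","scene"):
    im=capture(n);cv2.imwrite(f"pics/{n}0.png",im[:,:,::-1])
    c=camera_model(n);print(n,np.round(c['camera_matrix'],1).tolist(),np.round(c['R'],3).tolist(),np.round(c['t'],3).tolist())
E
```

```text
0.0 [0.18070445 0.5975286  0.23018149] [-0.45974835 -3.10725092  0.00326198] 0.08527314657460626
top [[543.6, 0.0, 327.2], [0.0, 543.6, 237.4], [0.0, 0.0, 1.0]] [[0.014, -1.0, -0.002], [-0.995, -0.014, -0.103], [0.102, 0.003, -0.995]] [-0.065, 0.597, 1.072]
scene [[471.5, 0.0, 321.0], [0.0, 471.5, 242.8], [0.0, 0.0, 1.0]] [[-0.036, 0.999, 0.014], [0.754, 0.036, -0.656], [-0.656, -0.013, -0.754]] [0.065, -0.37, 1.554]
```

View pics/top0.png

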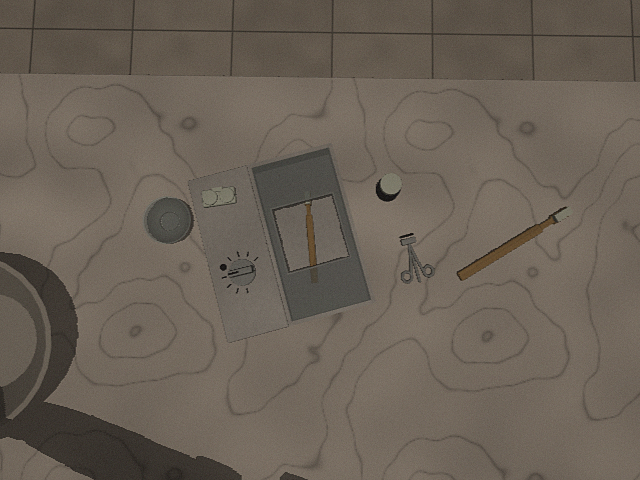

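View pics/scene0.png

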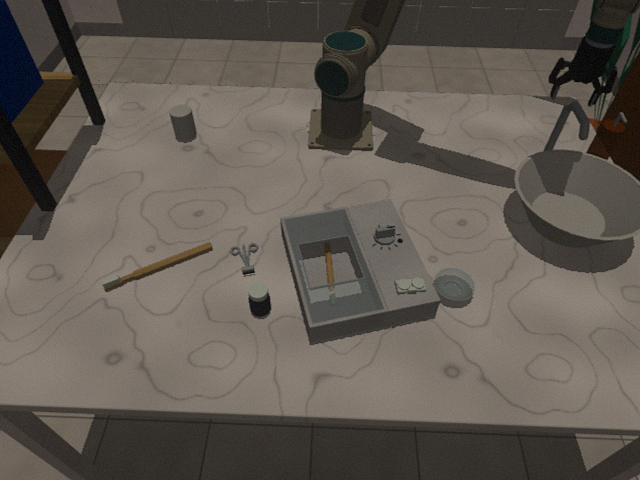

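```bash
cat > h.py <<'E'
import numpy as np,cv2
from cell import robot,capture,camera_model
from scipy.spatial.transform import Rotation as Rn
def ray(n,uv,z,c=None):
    c=c or camera_model(n);K,R,t=map(np.array,(c['camera_matrix'],c['R'],c['t']))
    d=R.T@np.linalg.solve(K,np.array([*uv,1.]));o=-R.T@t
    return o+d*(z-o[2])/d[2]
def proj(n,X,c=None):
    c=c or camera_model(n);p=np.array(c['camera_matrix'])@(np.array(c['R'])@X+c['t']);return p[:2]/p[2]
E
python3 - <<'E'
from h import *
im=cv2.imread('pics/top0.png')
a=cv2.resize(im[140:345,185:385],None,fx=2.9,fy=2.9,interpolation=cv2.INTER_CUBIC)
cv2.imwrite('pics/crop1.png',cv2.convertScaleAbs(a,alpha=1.5))
P=[(190,181),(330,149),(370,299),(228,341)];Q=[(273,210),(331,194),(349,257),(290,272)]
for S in(P,Q):
    W=np.array([ray('top',p,.064)[:2] for p in S]);print(W.round(4),W.mean(0),np.linalg.norm(W-np.roll(W,1,0),axis=1))
E
```

```text
[[ 0.7036  0.2178]
 [ 0.7726 -0.0598]
 [ 0.4755 -0.1417]
 [ 0.391   0.1318]] [0.58565774 0.03705303] [0.32423712 0.28603492 0.30817833 0.28624921]
[[ 0.6476  0.0513]
 [ 0.6813 -0.063 ]
 [ 0.5567 -0.1   ]
 [ 0.5257  0.015 ]] [ 0.60284134 -0.024188  ] [0.12724708 0.11913522 0.13002612 0.11911873]
```

View pics/crop1.png

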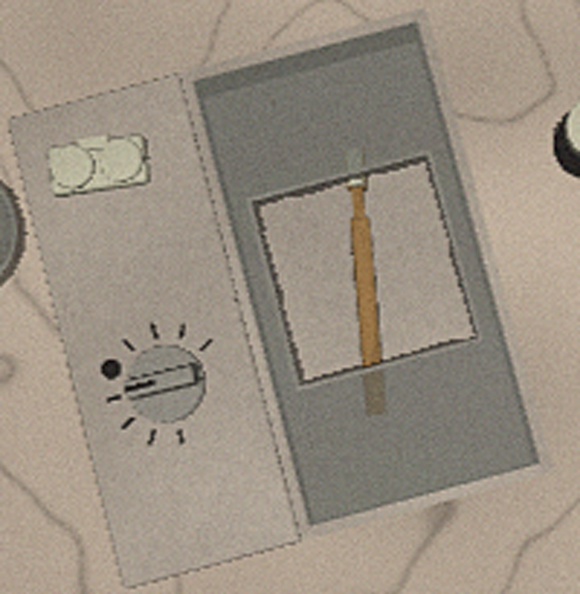

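```bash
python3 - <<'E'
from h import *
f=lambda p,z:ray('top',(p[0]/2.9+185-.33,p[1]/2.9+140-.33),z)
W=np.array([f(p,.064)[:2] for p in [(254,202),(428,157),(477,337),(302,382)]])
c=W.mean(0);e=(W[1]-W[2])+(W[0]-W[3]);yaw=np.arctan2(e[1],e[0]);print('open',c,np.degrees(yaw))
R=np.array([[np.cos(yaw),-np.sin(yaw)],[np.sin(yaw),np.cos(yaw)]])
d=c+R@[-.04,.148];print('dial pred',d,'disc meas',f((166,384),.079),'dot',R.T@(f((111,369),.064)[:2]-c)-[-.04,.148])
a,b=f((127,388),.098),f((194,373),.098);print('bar',a,b,np.degrees(np.arctan2(*(a-b)[1::-1])))
t,h=f((374,413),.015),f((356,150),.018)
print('brush',t,h,np.linalg.norm(t-h),'cab',R.T@(t[:2]-c),R.T@(h[:2]-c))
o=robot.get_obs();T=Rn.from_rotvec(o['tcp_rot']).as_matrix();print(T.round(3))
print('to dial .19', T.T@(np.array([*d,.19])-o['tool_pos']), T.T@[0,0,1.])
E
```

```text
open [ 0.6041183  -0.02391356] 15.986521098142616
dial pred [0.52490438 0.10734631] disc meas [0.52360397 0.10662943 0.079     ] dot [0.01924999 0.03515608]
bar [0.51993251 0.1289793  0.098     ] [0.53034031 0.08554068 0.098     ] 103.47395504741712
brush [ 0.50769293 -0.03021724  0.015     ] [ 0.69461589 -0.01425805  0.018     ] 0.1876269931741479 cab [-0.09443237  0.02049674] [ 0.08965696 -0.01564195]
[[-0.957  0.29  -0.001]
 [ 0.29   0.957 -0.002]
 [ 0.    -0.002 -1.   ]]
to dial .19 [-0.4714111  -0.36943131  0.04090721] [ 2.14790992e-04 -2.01995923e-03 -9.99997937e-01]
```

Emit:
move_tool([
  [0, 0, 0, 0, 0, -0.05, 0.045],
  [0, 0, 0, 0, 0, -0.1, 0.045],
  [0, 0, 0, -0.039, -0.031, -0.1, 0.045],
  [0, 0, 0, -0.078, -0.062, -0.1, 0.045],
  [0, 0, 0, -0.117, -0.093, -0.1, 0.045],
], grip_force=30)

```text
time: 0.6
tool_pos: [0.2666, 0.4742, 0.3314]
tcp_rot: [0.457, 3.108, 0.0]
contact_force: [0.7, 1.1, 0.9]
opening: 0.0449
gripper_force: 0.0
```

Emit:
move_tool([
  [0, 0, 0, -0.039, -0.031, 0, 0.045],
  [0, 0, 0, -0.078, -0.062, 0, 0.045],
  [0, 0, 0, -0.117, -0.093, 0, 0.045],
  [0, 0, 0, -0.156, -0.124, 0, 0.045],
  [0, 0, 0, -0.195, -0.155, 0, 0.045],
])

```text
time: 1.1
tool_pos: [0.4082, 0.2686, 0.331]
tcp_rot: [-0.459, -3.108, 0.0]
contact_force: [0.8, 0.9, -0.1]
opening: 0.045
gripper_force: 0.0
```

Emit:
move_tool([
  [0, 0, 0, -0.039, -0.031, 0, 0.045],
  [0, 0, 0, -0.078, -0.062, 0, 0.045],
  [0, 0, 0, -0.117, -0.093, 0.03, 0.045],
  [0, 0, 0, -0.156, -0.122, 0.06, 0.045],
  [0, 0, 0, -0.156, -0.122, 0.1, 0.045],
])

```text
time: 1.6
tool_pos: [0.5266, 0.1055, 0.2331]
tcp_rot: [0.465, 3.098, 0.001]
contact_force: [0.7, 0.4, 0.1]
opening: 0.0452
gripper_force: 0.0
```

Emit:
move_tool([
  [0, 0, 0.15, 0, 0, 0, 0.045],
  [0, 0, 0.3, 0, 0, 0, 0.045],
  [0, 0, 0.45, 0, 0, 0, 0.045],
  [0, 0, 0.6, 0, 0, 0, 0.045],
  [0, 0, 0.75, 0, 0, 0, 0.045],
])

```text
time: 2.1
tool_pos: [0.5213, 0.1084, 0.2306]
tcp_rot: [-1.574, -2.717, 0.001]
contact_force: [-0.1, -0.5, 0.4]
opening: 0.0447
gripper_force: 0.0
```

Emit:
move_tool([
  [0, 0, 0.15, 0, 0, 0, 0.045],
  [0, 0, 0.29, 0, 0, 0, 0.045],
  [0, 0, 0.29, 0, 0, 0, 0.045],
  [0, 0, 0.29, 0, 0, 0, 0.045],
])

```text
time: 2.5
tool_pos: [0.5215, 0.1085, 0.231]
tcp_rot: [-1.939, -2.471, 0.001]
contact_force: [0.0, -0.4, 0.4]
opening: 0.0451
gripper_force: 0.0
```

```bash
python3 - <<'E'
from h import *
c=camera_model('wrist');im=capture('wrist');cv2.imwrite('pics/w1.png',im[:,:,::-1]);np.savez('w1.npz',**{k:np.array(v) for k,v in c.items() if k in('camera_matrix','R','t')})
o=robot.get_obs();print(o['q'].round(3) if hasattr(o['q'],'round') else o['q'],Rn.from_rotvec(o['tcp_rot']).as_matrix().round(3))
print(proj('wrist',np.array([.5249,.1073,.098]),c))
E
```

```text
[ 0.084  0.114 -0.226  1.231 -0.     1.415] [[-0.237  0.971 -0.001]
 [ 0.971  0.237 -0.   ]
 [ 0.    -0.001 -1.   ]]
[319.10372182 225.92091556]
```

View pics/w1.png

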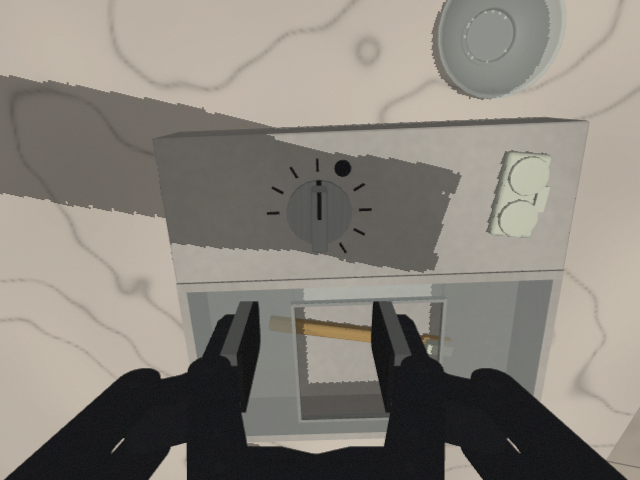

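```bash
python3 - <<'E'
from h import *
z=np.load('w1.npz');c={k:z[k] for k in z}
r=lambda u,v,h:ray('',(u,v),h,c)[:2]
a,b=r(319,188,.098),r(319.5,241,.098);print('bar',a,b,np.linalg.norm(a-b),np.degrees(np.arctan2(*(a-b)[1::-1])),(a+b)/2)
dl,dr=r(287,212,.08),r(352,212,.08);print('disc',dl,dr,np.linalg.norm(dl-dr),(dl+dr)/2)
C=[r(292,306,.064),r(444,301,.064)];print('trim +y edge',C,np.degrees(np.arctan2(*(C[1]-C[0])[::-1])),np.linalg.norm(C[1]-C[0]))
print('dot',r(343,168,.064))
E
```

```text
bar [0.51812672 0.1342549 ] [0.52796966 0.09614936] 0.03935626376942362 104.48333690103011 [0.52304819 0.11520213]
disc [0.50005306 0.10677228] [0.5480354  0.11853889] 0.04940402680102535 [0.52404423 0.11265559]
trim +y edge [array([0.52249164, 0.02035594]), array([0.64940995, 0.05651199])] 15.901011273121405 0.13196786720157858
dot [0.5344028  0.14688265]
```

Emit:
move_tool([
  [0, 0, 0, 0.001, 0.003, 0.04, 0.045],
  [0, 0, 0, 0.001, 0.003, 0.08, 0.045],
  [0, 0, 0, 0.001, 0.003, 0.12, 0.045],
  [0, 0, 0, 0.001, 0.003, 0.14, 0.045],
  [0, 0, 0, 0.001, 0.003, 0.15, 0.045],
], grip_force=25)

```text
time: 3.05
tool_pos: [0.5223, 0.11, 0.0787]
tcp_rot: [-1.939, -2.467, 0.005]
contact_force: [-0.2, -0.3, 0.4]
opening: 0.0447
gripper_force: 0.0
```

Emit:
move_tool([
  [0, 0, 0, 0, 0, 0, 0.03],
  [0, 0, 0, 0, 0, 0, 0.015],
  [0, 0, 0, 0, 0, 0, 0],
  [0, 0, 0, 0, 0, 0, 0],
  [0, 0, 0, 0, 0, 0, 0],
])

```text
time: 3.55
tool_pos: [0.524, 0.11, 0.0826]
tcp_rot: [1.943, 2.469, -0.001]
contact_force: [-4.7, -1.0, 5.7]
opening: 0.0111
gripper_force: 28.7
```

Emit:
move_tool([
  [0, 0, 0.1, 0, 0, 0, 0],
  [0, 0, 0.2, 0, 0, 0, 0],
  [0, 0, 0.3, 0, 0, 0, 0],
  [0, 0, 0.4, 0, 0, 0, 0],
  [0, 0, 0.483, 0, 0, 0, 0],
])

```text
time: 4.05
tool_pos: [0.5248, 0.11, 0.0826]
tcp_rot: [2.48, 1.927, 0.001]
contact_force: [-3.7, -0.6, 4.0]
opening: 0.0111
gripper_force: 28.4
```

Emit:
move_tool([
  [0, 0, 0, 0, 0, 0, 0],
  [0, 0, 0, 0, 0, 0, 0],
  [0, 0, 0, 0, 0, 0, 0],
  [0, 0, 0, 0, 0, 0, 0],
])

```text
time: 4.45
tool_pos: [0.5248, 0.11, 0.0826]
tcp_rot: [2.475, 1.934, 0.001]
contact_force: [-4.5, -1.3, 6.6]
opening: 0.0112
gripper_force: 28.8
```

Emit:
move_tool([
  [0, 0, 0, 0, 0, 0, 0.02],
  [0, 0, 0, 0, 0, 0, 0.04],
  [0, 0, 0, 0, 0, 0, 0.045],
  [0, 0, 0, 0, 0, 0, 0.045],
])

```text
time: 4.85
tool_pos: [0.525, 0.1103, 0.0814]
tcp_rot: [2.476, 1.932, 0.001]
contact_force: [0.9, 0.2, -0.2]
opening: 0.0451
gripper_force: 0.0
```

Emit:
move_tool([
  [0, 0, 0, 0, 0, -0.03, 0.045],
  [0, 0, 0, 0, 0, -0.08, 0.045],
  [0, 0, 0, 0, 0, -0.13, 0.045],
  [0, 0, 0, 0, 0, -0.15, 0.045],
  [0, 0, 0, 0, 0, -0.15, 0.045],
])

```text
time: 5.35
tool_pos: [0.5278, 0.1106, 0.2361]
tcp_rot: [2.473, 1.929, 0.013]
contact_force: [1.0, 0.4, -0.5]
opening: 0.0446
gripper_force: 0.0
```

```bash
python3 - <<'E'
from h import *
c=camera_model('wrist');im=capture('wrist');cv2.imwrite('pics/w2.png',im[:,:,::-1]);np.savez('w2.npz',**{k:np.array(v) for k,v in c.items() if k in('camera_matrix','R','t')})
print(robot.get_obs()['q'],Rn.from_rotvec(robot.get_obs()['tcp_rot']).as_matrix().round(3))
E
```

```text
[ 8.65244545e-02  1.17388924e-01 -2.17268462e-01  1.23128969e+00
  8.90204468e-05  1.90304026e+00] [[ 0.243  0.97   0.005]
 [ 0.97  -0.243  0.001]
 [ 0.002  0.005 -1.   ]]
```

View pics/w2.png

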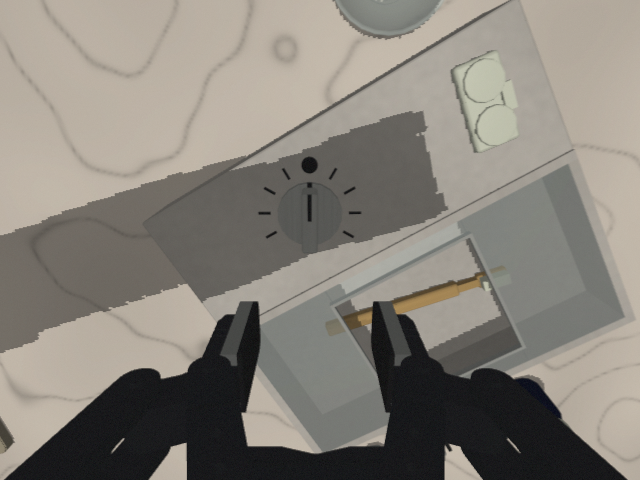

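```bash
python3 - <<'E'
from h import *
z=np.load('w2.npz');c={k:z[k] for k in z}
r=lambda u,v,h:ray('',(u,v),h,c)
im=cv2.imread('pics/w2.png');hsv=cv2.cvtColor(im,cv2.COLOR_BGR2HSV)
m=cv2.inRange(hsv,(8,110,80),(25,255,255));m[:, :330]=0;m[:240]=0
n,l,s,_=cv2.connectedComponentsWithStats(m);k=1+s[1:,4].argmax();print(s[k])
v,u=np.nonzero(l==k)
P=np.array([r(a,b,.02)[:2] for a,b in zip(u,v)])
A,B,C=[r(*p,.064)[:2] for p in((333,306),(471,236),(524,348))]
o=(A+C)/2;e=B-A;yaw=np.arctan2(e[1],e[0]);print('open',o,np.degrees(yaw),np.linalg.norm(B-A),np.linalg.norm(C-B))
R=np.array([[np.cos(yaw),-np.sin(yaw)],[np.sin(yaw),np.cos(yaw)]])
Q=(P-o)@R
h=Q[(Q[:,0]>-.05)&(Q[:,0]<.03)]
xs=np.linspace(-.05,.06,12)
for a,b in zip(xs,xs[1:]):
    q=Q[(Q[:,0]>a)&(Q[:,0]<b)]
    if len(q):print(round((a+b)/2,3),q[:,1].min().round(4),q[:,1].max().round(4),len(q))
print('xrange',Q[:,0].min(),Q[:,0].max())
p=np.polyfit(h[:,0],h[:,1],1);print('line slope',p,'deg world',np.degrees(yaw+np.arctan(p[0])))
for name,uv in(('tail',(329,328)),('neckstart',(458,287)),('head',(507,272))):
    print(name,R.T@(r(*uv,.018)[:2]-o))
for x in(.0,.02,.03): print(x,o+R@[x,np.polyval(p,x)])
E
```

```text
[ 392  273   93   41 1121]
open [ 0.60396097 -0.0221603 ] 15.603954200588813 0.13156849950882185 0.12653255663465993
-0.025 0.0004 0.0163 40
-0.015 -0.0015 0.0153 140
-0.005 -0.003 0.0143 139
0.005 -0.0044 0.0118 138
0.015 -0.0064 0.0109 141
0.025 -0.0078 0.0089 142
0.035 -0.0097 0.007 141
0.045 -0.0091 0.0035 92
0.055 -0.0105 0.0011 90
xrange -0.023543619237987565 0.07018095567661126
line slope [-0.16457684  0.00447656] deg world 6.258173205383131
tail [-0.0921282   0.01961895]
neckstart [ 0.04256338 -0.00377623]
head [ 0.09116876 -0.01284231]
0.0 [ 0.60275683 -0.01784872]
0.02 [ 0.62290509 -0.01563922]
0.03 [ 0.63297922 -0.01453447]
```

Emit:
move_tool([
  [0, 0, -0.15, -0.02, 0.026, 0, 0.035],
  [0, 0, -0.3, -0.039, 0.052, 0, 0.035],
  [0, 0, -0.45, -0.058, 0.078, 0, 0.035],
  [0, 0, -0.6, -0.078, 0.104, 0, 0.035],
  [0, 0, -0.75, -0.097, 0.13, 0, 0.035],
], grip_force=60)

```text
time: 5.9
tool_pos: [0.6263, -0.0164, 0.2286]
tcp_rot: [-1.587, -2.707, 0.002]
contact_force: [0.3, -0.3, -0.3]
opening: 0.035
gripper_force: 0.0
```

Emit:
move_tool([
  [0, 0, -0.15, 0, 0, 0, 0.035],
  [0, 0, -0.3, 0, 0, 0, 0.035],
  [0, 0, -0.45, 0, 0, 0, 0.035],
  [0, 0, -0.6, 0, 0, 0, 0.035],
  [0, 0, -0.75, 0, 0, 0, 0.035],
])

```text
time: 6.4
tool_pos: [0.6256, -0.0154, 0.2284]
tcp_rot: [-0.485, -3.099, 0.0]
contact_force: [-0.3, 0.0, -0.5]
opening: 0.0351
gripper_force: 0.0
```

Emit:
move_tool([
  [0, 0, -0.15, 0, 0, 0, 0.035],
  [0, 0, -0.3, 0, 0, 0, 0.035],
  [0, 0, -0.42, 0, 0, 0, 0.035],
  [0, 0, -0.42, 0, 0, 0, 0.035],
  [0, 0, -0.42, 0, 0, 0, 0.035],
])

```text
time: 6.9
tool_pos: [0.626, -0.0154, 0.2295]
tcp_rot: [0.158, -3.135, -0.001]
contact_force: [-0.2, 0.3, -0.4]
opening: 0.0353
gripper_force: 0.0
```

```bash
python3 - <<'E'
from h import *
c=camera_model('wrist');im=capture('wrist');cv2.imwrite('pics/w3.png',im[:,:,::-1]);np.savez('w3.npz',**{k:np.array(v) for k,v in c.items() if k in('camera_matrix','R','t')})
print(robot.get_obs()['q'],Rn.from_rotvec(robot.get_obs()['tcp_rot']).as_matrix().round(3))
E
```

```text
[-1.27791093e-01  2.81233137e-01 -2.29925174e-02  1.26882567e+00
 -2.46331250e-05 -2.28905363e-01] [[-0.995 -0.101 -0.002]
 [-0.101  0.995  0.   ]
 [ 0.002  0.    -1.   ]]
```

View pics/w3.png

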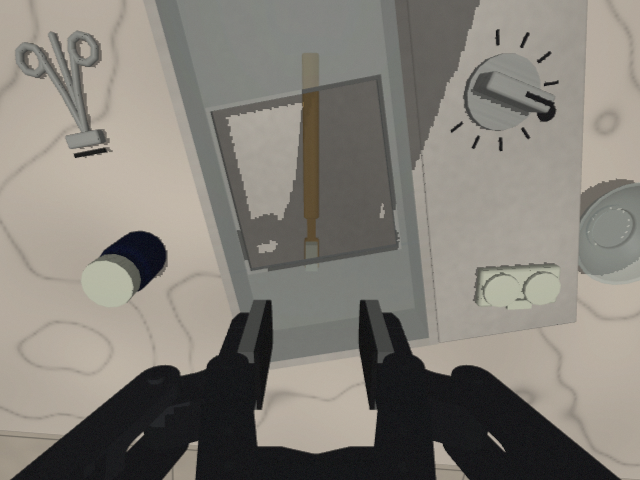

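```bash
python3 - <<'E'
from h import *
z=np.load('w3.npz');c={k:z[k] for k in z}
r=lambda u,v,h:ray('',(u,v),h,c)
t,h,n=r(310.5,53,.017),r(311,270,.017),r(311.5,217,.02)
print(t,h,np.linalg.norm(t-h),np.degrees(np.arctan2(*(h-t)[1::-1])),n,np.linalg.norm(h-n))
C=np.array([r(*p,.064)[:2] for p in((212,110),(379,77),(398,248),(251,270))]);o=C.mean(0);print(C,o)
o_=robot.get_obs();T=Rn.from_rotvec(o_['tcp_rot']).as_matrix()
b=(h-t)/np.linalg.norm(h-t);b[2]=0;g=n-.017*b;print('grip',g)
print('shift',T.T@(np.array([g[0],g[1],.2])-o_['tool_pos']))
E
```

```text
[ 0.5073221  -0.03058881  0.017     ] [ 0.69799287 -0.0114769   0.017     ] 0.19162621542861008 5.723929359905278 [ 0.64403566 -0.01628242  0.02      ] 0.05425379276673472
[[ 0.55735949 -0.0979189 ]
 [ 0.52264872  0.02071045]
 [ 0.65055714  0.05625233]
 [ 0.68244767 -0.06314313]] [ 0.60325325 -0.02102481]
grip [ 0.62712042 -0.01797792  0.02      ]
shift [-0.00065552 -0.00261799  0.02990959]
```

Emit:
move_tool([
  [0, 0, 0, -0.001, -0.0026, 0.04, 0.035],
  [0, 0, 0, -0.001, -0.0026, 0.09, 0.035],
  [0, 0, 0, -0.001, -0.0026, 0.13, 0.035],
  [0, 0, 0, -0.001, -0.0026, 0.15, 0.035],
  [0, 0, 0, -0.001, -0.0026, 0.15, 0.035],
])

```text
time: 7.45
tool_pos: [0.6241, -0.0175, 0.0766]
tcp_rot: [0.159, -3.128, -0.003]
contact_force: [-1.2, -0.3, -0.7]
opening: 0.0352
gripper_force: 0.0
```

Emit:
move_tool([
  [0, 0, 0, 0, 0, 0.02, 0.035],
  [0, 0, 0, 0, 0, 0.04, 0.035],
  [0, 0, 0, 0, 0, 0.055, 0.035],
  [0, 0, 0, 0, 0, 0.06, 0.035],
  [0, 0, 0, 0, 0, 0.06, 0.035],
])

```text
time: 7.95
tool_pos: [0.6281, -0.018, 0.0212]
tcp_rot: [0.162, -3.137, -0.0]
contact_force: [-0.1, -0.3, -0.3]
opening: 0.0348
gripper_force: 0.0
```

```bash
python3 - <<'E'
from h import *
o=robot.get_obs();print(o['tool_pos'],o['contact_force'])
E
```

```text
[ 0.62808852 -0.01796082  0.02122159] [-0.1130614  -0.30122665 -0.28454007]
```

Emit:
move_tool([
  [0, 0, 0, 0, 0, 0.004, 0.035],
  [0, 0, 0, 0, 0, 0.008, 0.035],
  [0, 0, 0, 0, 0, 0.008, 0.035],
  [0, 0, 0, 0, 0, 0.008, 0.025],
  [0, 0, 0, 0, 0, 0.008, 0.015],
], grip_force=60)

```text
time: 8.45
tool_pos: [0.6284, -0.018, 0.0136]
tcp_rot: [-0.162, 3.137, -0.0]
contact_force: [-0.2, -0.2, -0.6]
opening: 0.0151
gripper_force: 0.1
```

Emit:
move_tool([
  [0, 0, 0, 0, 0, 0, 0],
  [0, 0, 0, 0, 0, 0, 0],
  [0, 0, 0, 0, 0, 0, 0],
  [0, 0, 0, 0, 0, 0, 0],
])

```text
time: 8.85
tool_pos: [0.6286, -0.0181, 0.0138]
tcp_rot: [-0.162, 3.137, -0.0]
contact_force: [-1.1, -0.1, 4.5]
opening: 0.0114
gripper_force: 60.3
```

Emit:
move_tool([
  [0, 0, 0, 0, 0, -0.004, 0],
  [0, 0, 0, 0, 0, -0.008, 0],
  [0, 0, 0, 0, 0, -0.012, 0],
  [0, 0, 0, 0, 0, -0.012, 0],
])

```text
time: 9.25
tool_pos: [0.6287, -0.018, 0.026]
tcp_rot: [-0.162, 3.136, -0.0]
contact_force: [0.7, -0.5, -1.4]
opening: 0.0117
gripper_force: 59.7
```

```bash
python3 - <<'E'
from h import *
c=camera_model('wrist');im=capture('wrist');cv2.imwrite('pics/w4.png',im[:,:,::-1])
E
```

```text
(no output)
```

View pics/w4.png

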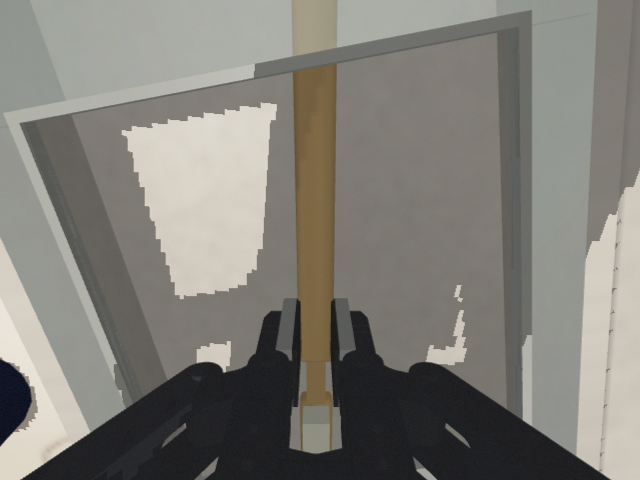

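Emit:
move_tool([
  [0, 0, 0, 0.012, 0, 0.002, 0],
  [0, 0, 0, 0.025, 0, 0.004, 0],
  [0, 0, 0, 0.038, 0, 0.007, 0],
  [0, 0, 0, 0.038, 0, 0.007, 0],
  [0, 0, 0, 0.038, 0, 0.007, 0],
])

```text
time: 9.8
tool_pos: [0.5897, -0.0219, 0.018]
tcp_rot: [0.162, -3.137, -0.0]
contact_force: [-0.5, -0.4, 0.5]
opening: 0.0116
gripper_force: 59.8
```

Emit:
move_tool([
  [0, -0.1, 0, 0, 0, -0.0123, 0],
  [0, -0.2, 0, -0.0013, 0, -0.0244, 0],
  [0, -0.3, 0, -0.003, 0, -0.0363, 0],
  [0, -0.3, 0, -0.003, 0, -0.0363, 0],
  [0, -0.3, 0, -0.003, 0, -0.0363, 0],
])

```text
time: 10.3
tool_pos: [0.5936, -0.0218, 0.055]
tcp_rot: [-0.146, 2.839, 0.022]
contact_force: [0.9, -0.1, -0.6]
opening: 0.0118
gripper_force: 59.8
```

```bash
python3 - <<'E'
from h import *
im=capture('scene');cv2.imwrite('pics/s1.png',cv2.convertScaleAbs(cv2.resize(im[180:360,260:500,::-1],None,fx=3,fy=3,interpolation=cv2.INTER_CUBIC),alpha=1.3))
E
```

```text
(no output)
```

View pics/s1.png

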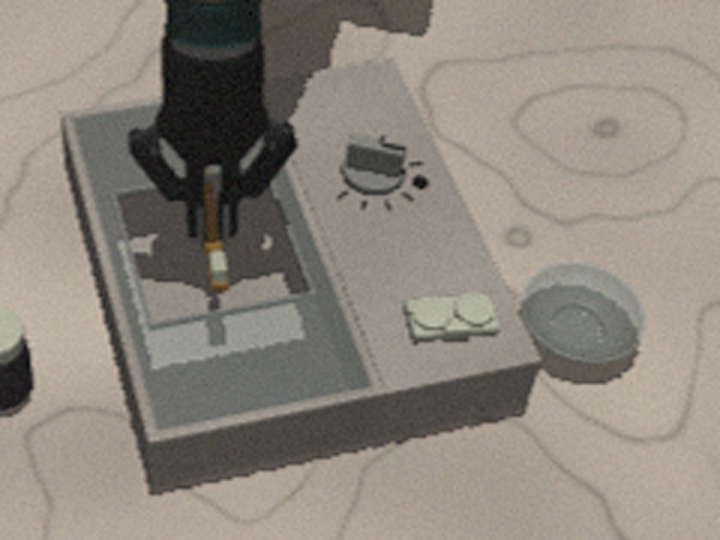

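Emit:
move_tool([
  [0, -0.07, 0, 0, 0, -0.0086, 0],
  [0, -0.07, 0, -0.025, 0, -0.0104, 0],
  [0, -0.07, 0, -0.05, 0, -0.012, 0],
  [0, -0.07, 0, -0.075, 0, -0.014, 0],
  [0, -0.07, 0, -0.1, 0, -0.0156, 0],
])

```text
time: 10.85
tool_pos: [0.6865, -0.0122, 0.0994]
tcp_rot: [-0.143, 2.769, 0.026]
contact_force: [0.1, -0.2, -0.7]
opening: 0.0118
gripper_force: 59.8
```

Emit:
move_tool([
  [0, 0, 0, 0, 0, 0, 0],
  [0, 0, 0, -0.01, 0, -0.025, 0],
  [0, 0, 0, -0.02, 0, -0.05, 0],
  [0, 0, 0, -0.03, 0, -0.075, 0],
  [0, 0, 0, -0.04, 0, -0.1, 0],
])

```text
time: 11.35
tool_pos: [0.6846, -0.0121, 0.2066]
tcp_rot: [-0.143, 2.771, 0.027]
contact_force: [0.5, -0.9, 0.7]
opening: 0.0117
gripper_force: 59.8
```

Emit:
move_tool([
  [0, 0, 0, -0.005, 0, -0.012, 0],
  [0, 0, 0, -0.007, 0, -0.018, 0],
  [0, 0, 0, -0.007, 0, -0.018, 0],
  [0, 0, 0, -0.007, 0, -0.018, 0],
  [0, 0, 0, -0.007, 0, -0.018, 0],
])

```text
time: 11.85
tool_pos: [0.6837, -0.012, 0.2237]
tcp_rot: [-0.143, 2.772, 0.028]
contact_force: [-0.7, -0.1, -0.9]
opening: 0.0117
gripper_force: 59.8
```

```bash
python3 - <<'E'
from h import *
o=robot.get_obs();print(o['tool_pos'],o['qvel'],o['gripper_force'])
T=Rn.from_rotvec(o['tcp_rot']).as_matrix()
print('tail',o['tool_pos']+T@[.123,0,0],'head',o['tool_pos']-T@[.067,0,0])
im=capture('scene');cv2.imwrite('pics/s2.png',cv2.convertScaleAbs(cv2.resize(im[150:370,200:500,::-1],None,fx=2.6,fy=2.6,interpolation=cv2.INTER_CUBIC),alpha=1.3))
E
```

```text
[ 0.68370999 -0.01197438  0.22372138] [ 0.00110481 -0.00240758  0.00201053 -0.00182376  0.00096229  0.00029886] 59.7635543346405
tail [ 0.56948003 -0.02375943  0.17965748] head [ 0.74593282 -0.00555488  0.24772367]
```

View pics/s2.png

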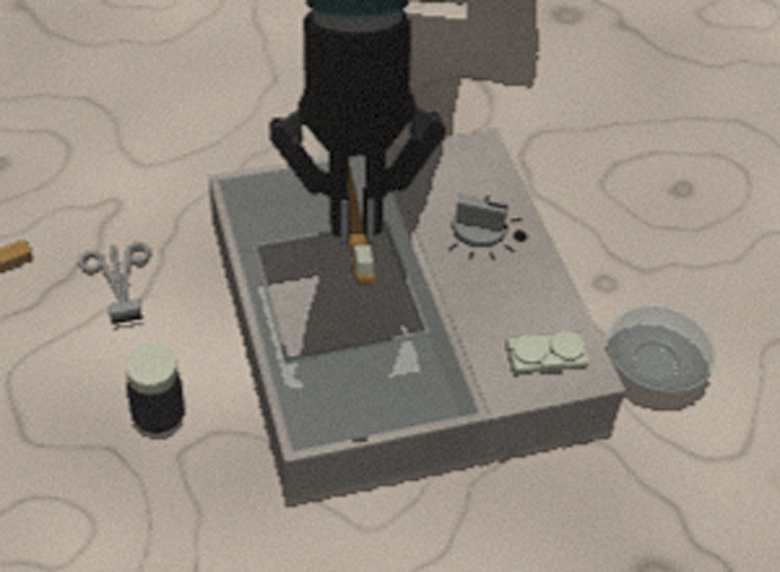

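```bash
python3 -c "
from cell import order
print(order.sign_off())"
```

```text
the job is handed in; nothing more can be done
None
```

The job is handed in: the dial's pointer stands at the dot, and the brush came out head first through the cut-out. It is held still in the gripper with both ends about 18 cm or more above the counter (well over 5 cm above the shelf), no sign of prying in the force readings, and the other things left untouched; the verdict was not reported back.

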